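# Spot thickness reading under a forked hold-down

### The job

Take the spring-loaded thickness probe out of its holder, bring its round foot in under the forked hold-down plate from the open front of the slot that has the ring mark (not the cross), keeping the foot clear of the steel block until it is over the mark and without forcing the probe against the fork. Then, with the probe upright and its foot centred on the ring mark, press down gently until the spring is about half way in, and finish holding it there for the reading, still gripped; leave the pliers, the calliper and the loose gold ring alone.

Things in the scene. Friction and masses are not known exactly. Their poses are not given: they have to be found in the camera images.
- probe: Thickness probe, upright in its holder at the start, 124 mm tall, 0.12 kg. Origin on its axis at the foot's underside when the spring is out; z points up to the handle. Black square handle 24 x 24 mm (faces along its x and y) from 62 to 124 mm above the origin, to be gripped from above; steel cone (22 to 15 mm wide) from 54 to 62 mm; below it a 10 mm steel rod ending in the foot.
- foot_face (a point): Centre of the flat underside of the probe's foot, a steel disc 32 mm in diameter and 8 mm thick at the lower end of the rod; moves with foot and rod, which slide up into the handle against a spring.
- probe_foot (a joint): How far foot and rod are pushed up into the handle: 0 = spring fully out, 0.012 m = fully in (hard stop). The spring pushes with 1.5 N at the start of its travel and 0.3 N more for each mm (3.3 N at half way).
- holder: Grey plastic cup on a round flange (68 mm wide, 5 mm thick) fixed to the desk; the probe's foot stands in it. Inside width 39 mm, inner floor 5 mm and rim 30 mm above the origin, which is the centre of its underside.
- fixture: Fixed inspection fixture: dark base plate 130 (x) x 156 (y) x 8 mm, origin at the centre of its underside, z up; it carries the block and the fork. Its open front looks along its own -x, roughly toward the robot. Four round posts 14 mm in diameter stand at x = +-55, y = +-69 mm.
- block: Ground steel block 98 (x) x 111 (y) x 20 mm clamped on the fixture's base; origin at the centre of its underside, 8 mm above the desk and 5 mm toward the front from the fixture's origin; its top face, with the marks, is 28 mm above the desk.
- fork: Aluminium fork plate fixed over the block, 130 x 156 x 6 mm, origin and axes as the fixture. Underside 58, top 64 mm above the desk (screw heads to 69), so 30 mm clear over the block. Two slots 22 mm wide, centred on y = +30 and -30 mm, open at the front edge (x = -65 mm), run back to x = +19 mm. The foot is too wide to go down through a slot; only the rod fits.
- ring_mark: Engraved dark ring, 20 mm across, on the block's top face below one of the two slots; origin at its centre, on the top face, 50 mm back from the front edge of the fork; axes parallel to the fixture's (x runs back along the slot). Which slot it is under changes.
- cross_mark: Engraved dark cross, 20 mm across, in the same place below the other slot; origin at its centre, on the top face. Not to be measured.
- chain_pliers: Bystander: pliers with blue grips, 138 x 38 x 10 mm, lying on the desk; origin at the centre of the underside.
- slide_gauge: Bystander: small brass calliper, 130 x 46 x 10 mm, lying on the desk; origin at the centre of the underside.
- ring_1: Bystander: plain gold ring, 24 mm across, 4 mm high, lying on the desk; origin at the centre of the underside.
Mind the look-alikes: they are no part of the job. Leave any blue look-alike of the probe alone.

How it is judged (in metres and radians):
On the way, in this order (a step that is already met when the one before it is completed fails the run):
1. the probe is lifted clear of its holder in the gripper (height (world z) of probe above 0.045 m and contact force between the fingers and probe above 1 N), for 0.1 s.
2. the foot is under the fork, in the front part of the slot with the ring mark, off the block (x of foot_face in the frame of ring_mark between -0.048 and -0.012 m and y of foot_face in the frame of ring_mark between -0.011 and 0.011 m and z of foot_face in the frame of ring_mark between 0.001 and 0.025 m), for 0.02 s.
At the end, for the whole second after the job is handed in: The gripper still holds the probe, which is still and upright within 0.09 rad; its foot rests on the block with its centre within 5 mm of the ring mark's centre, pressing with 1.5 to 7 N, the spring 2.5 to 9.5 mm in (of 12), and the probe does not lean on the fork (under 2 N) (horizontal distance between foot_face and ring_mark below 0.005 m and z of foot_face in the frame of ring_mark below 0.002 m and angle between probe's own z axis and vertical below 0.09 rad and value of joint probe_foot between 0.0025 and 0.0095 m and contact force between probe and block between 1.5 and 7 N and contact force between the fingers and probe above 1 N and contact force between probe and fork below 2 N and linear speed of probe below 0.02 m/s); the arm keeps its last pose, push and grip.
It fails at once if the foot touches the block with more than 1 N farther than 8 mm from the ring mark's centre (contact force between probe and block above 1 N and horizontal distance between foot_face and ring_mark above 0.008 m).
It fails at once if the probe is pressed on the block with more than 12 N (contact force between probe and block above 12 N).
It fails at once if the probe is forced against the fork with more than 10 N (contact force between probe and fork above 10 N).
It fails at once if the pliers, the calliper or the loose ring is moved by more than 15 mm (distance of any of chain_pliers, slide_gauge, ring_1 from where it was at the start of the episode above 0.015 m).
It also fails if it takes over 38 s, if anything falls off the work surface, if the arm or the gripper's body presses on something with over 40 N, if the wrist force passes 120 N, or if a joint passes its speed limit or range.

### The arm

A 6-joint arm with a two-finger parallel gripper is mounted at the origin on a cart in front of the work surface, level with it; the furniture and walls round the work are solid. World frame = base frame: x ahead of the robot, y to its left, z up, the work surface at z = 0. Lengths are in mm, angles in rad, forces in N, time in s.
With the tool pointing down it reaches from about 350 to 975 mm from the base axis. Payload 7.1 kg.
Tool frame: the origin (TCP) lies midway between the tips of the shut fingers; the grasp point (between the pads) lies 19 mm behind it; z points along the fingers, y is the line along which they close (so a half turn about z gives the same grasp; the last joint's range is limited). The gripper opens to 88 mm and grips with 3 to 60 N. Pads are 20 mm wide; open, the fingers measure 115 mm over their backs; the gripper's body (75 mm by 178 mm) begins 61 mm behind the grasp point.
Start: joints at [-1.235, 0.423, 1.63, -0, 1.089, -0.019], TCP at [217.143, -586.049, 222.675] pointing down, gripper open.
Joint ranges: [-3, 3], [-0.9, 2.11], [0.09, 2.58], [-1.31, 4.45], [0.11, 2.69], [-2.54, 2.54]. Speed limits (rad/s): [2.39, 2.39, 3.01, 3.14, 3.14, 3.14].

### API

Orientations are given as a rotation vector (axis times angle).
In Python, from workcell import ctrl gives the robot as it stands. The module is installed in compiled form; this text tells all that it offers.
- The arm moves only by the tool servo_tool, never from a script. Its argument "increments" is a list of rows, each a list of 7 numbers: the shift along the world's x, y, z in cm, then the turn, a rotation vector about the world's x, y, z in degrees, then the opening, from -1 (shut) to 1 (fully open). A call has 1 to 20 rows; each row is the pose to reach, as a shift and turn from the pose commanded when the call began; what a row does not reach only later rows make up. A row lasts 1/12 s, in which the tool goes at most 41.7 mm and 7.16 degrees, less where a joint would pass 70% of its speed; a pose out of reach is approached as far as the arm can. A call with a gripper value outside its range is refused whole. The fingers move at their own pace and stop on an object; the grip force is fixed at half the most. Time passes only in rows, so rows that repeat a pose let the fingers close. It gives the time, the measured TCP pose, the force, the opening and the grip force at its end, in the units of the state.
- ctrl.get_obs(): the state, without advancing time (a new reading comes with each control period).
- ctrl.get_image(name): name is "scene" or "top"; returns a dict with "image" (420x560x3 uint8, red, green, blue), "fx", "fy", "cx", "cy" (pixels), "extrinsics" (4x4, takes a point from camera to world coordinates). Camera axes: x right, y up, looking along -z (the intrinsics and any distortion apply to the point x, -y, -z); pixel columns grow to the right and rows downward; lengths in mm; the calibration is good to about 2 mm. A picture is of the moment at which its call begins. There is no depth.
- ctrl.close_job(): hands the job in; it is judged then, once.
The state is a dict: "t": time; "qpos": joint angles; "qvel": joint speeds; "joint_torque": joint torques, N m; "ee_pos": TCP position; "orientation": TCP orientation; "ft_force": force on the tool from outside, world axes, zero at the start; "moment": the same for the moment, N m; "width": finger opening in mm; "grasp_force": force on a finger pad.
Only numpy, scipy, OpenCV 4.12 (cv2) and the standard library are available. Lean on these libraries where they do the work, as an engineer would, in place of code of your own. Each camera call takes 0.05 s, during which the arm holds its last target. There are 200 camera calls.

## Working session

There is one attempt and no reset: what is moved stays moved. The work goes in short steps, Python scripts to look and compute and a tool call to move; the robot and the scene stay as the last step left them, time stands still between calls to the robot, and variables do not carry over. Pictures are saved under pics/ and viewed, at most 10 in all, crops included, and the job is handed in when it is done.

Besides the shell and the picture viewer there is one more tool, called after "Call:" by a JSON object that holds its "name" and its "arguments", one argument or row to a line. servo_tool: Moves the arm, as the interface text tells. Its arguments: {"type":"object","properties":{"increments":{"type":"array","items":{"type":"array","items":{"type":"number"}}}},"required":["increments"]}

```bash
mkdir -p pics; cat > h.py <<'E'
import numpy as np, cv2, pickle
from workcell import ctrl
def grab(n,tag):
    d=ctrl.get_image(n); pickle.dump(d,open(f'pics/{tag}.pkl','wb')); cv2.imwrite(f'pics/{tag}.png',d['image'][:,:,::-1]); return d
def ld(tag): return pickle.load(open(f'pics/{tag}.pkl','rb'))
def ray(d,u,v):
    E=np.array(d['extrinsics']); r=np.array([(u-d['cx'])/d['fx'],-(v-d['cy'])/d['fy'],-1.])
    return E[:3,3],E[:3,:3]@r
def at(d,u,v,z):
    o,r=ray(d,u,v); return o+r*(z-o[2])/r[2]
def proj(d,p):
    E=np.array(d['extrinsics']); q=E[:3,:3].T@(np.array(p)-E[:3,3]); return d['cx']+d['fx']*q[0]/-q[2], d['cy']-d['fy']*q[1]/-q[2]
E
python3 - <<'E'
from h import *
for n in('scene','top'):
    d=grab(n,n+'0'); print(n,{k:v for k,v in d.items() if k!='image'})
a=np.hstack([ld('scene0')['image'],ld('top0')['image']])[:,:,::-1]
print(ctrl.get_obs())
E
```

```text
scene {'fx': 451.8330351614924, 'fy': 451.8330351614924, 'cx': 285.74550411196657, 'cy': 216.405865616321, 'extrinsics': array([[-5.14148050e-01,  4.64137460e-01, -7.21268467e-01,
        -3.49456499e+02],
       [-8.57358209e-01, -2.54326840e-01,  4.47498334e-01,
         5.89401744e+02],
       [ 2.42628098e-02,  8.48465837e-01,  5.28693710e-01,
         6.11735471e+02],
       [ 0.00000000e+00,  0.00000000e+00,  0.00000000e+00,
         1.00000000e+00]])}
top {'fx': 494.7947202171064, 'fy': 494.7947202171064, 'cx': 281.24648665835906, 'cy': 211.13876130684733, 'extrinsics': array([[-1.24650052e-02,  9.91354738e-01, -1.30615493e-01,
         3.22957120e+02],
       [-9.99844077e-01, -1.39911993e-02, -1.07734544e-02,
         1.10580612e+02],
       [-1.25077825e-02,  1.30460836e-01,  9.91374564e-01,
         1.03967050e+03],
       [ 0.00000000e+00,  0.00000000e+00,  0.00000000e+00,
         1.00000000e+00]])}
{'t': 0.1, 'qpos': array([-1.23502190e+00,  4.23765213e-01,  1.63058443e+00,  1.17031962e-05,
        1.08861589e+00, -1.90494366e-02]), 'qvel': array([ 0.00056585, -0.00180455, -0.00252967,  0.00198052,  0.00151665,
       -0.00168622]), 'joint_torque': array([ 2.34262870e-04, -5.45610809e+01, -2.74326718e+01,  6.45875372e-02,
        1.88276125e-02, -4.12520569e-05]), 'ee_pos': array([ 216.97614013, -585.6015958 ,  221.990394  ]), 'orientation': array([-3.09094685e+00, -5.54188875e-01,  3.23866906e-04]), 'ft_force': array([0.57714764, 0.26016836, 0.11146779]), 'moment': array([-1.08659371e-05, -2.09586525e-02,  7.90283725e-03]), 'grasp_force': 0.0, 'width': 87.59863032624318}
```

View pics/scene0.png

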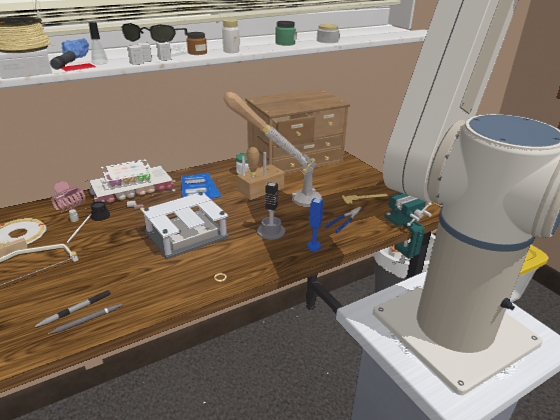

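View pics/top0.png

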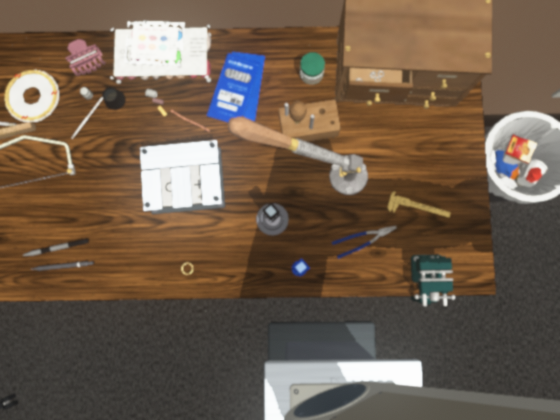

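Scene: candidates are the black-handled probe in its grey holder (scene 271,195; top 272,212) and the blue look-alike (scene 316,220; top 301,267). I choose the black one. The fixture is at top (180,176), with the ring mark apparently under the left slot. The gold ring is at (187,268), pliers at (365,240), calliper at (420,206), and a lamp overhangs at (240–350,125–175). Next is a close crop.

```bash
python3 - <<'E'
from h import *
a=ld('top0')['image'][:,:,::-1]; s=ld('scene0')['image'][:,:,::-1]
A=cv2.resize(a[132:217,132:232],None,fx=4,fy=4,interpolation=cv2.INTER_CUBIC)
B=cv2.resize(a[192:242,247:297],(400,340),interpolation=cv2.INTER_CUBIC)
C=cv2.resize(s[185:255,140:240],(400,260),interpolation=cv2.INTER_CUBIC)
D=cv2.resize(s[175:240,240:340],(400,260),interpolation=cv2.INTER_CUBIC)
cv2.imwrite('pics/crop.png',np.vstack([np.hstack([A,B]),np.hstack([C,D])]))
d=ld('top0')
for u,v,z in[(272,212,124),(180,176,64),(301,267,100)]: print(at(d,u,v,z))
E
```

```text
[442.2206288  137.81185182 124.        ]
[525.71984247 324.10269188  64.        ]
[339.94328771  84.84999909 100.        ]
```

View pics/crop.png

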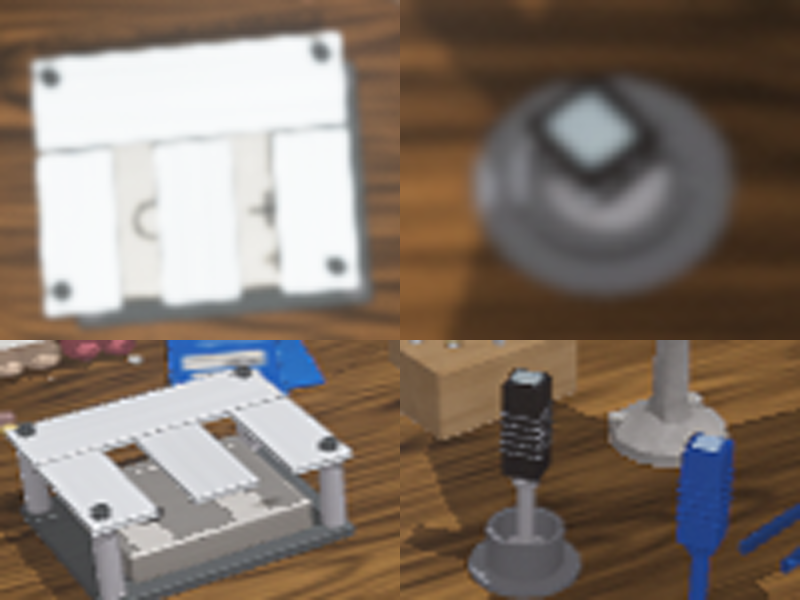

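```bash
cat >> h.py <<'E'
def tri(d1,p1,d2,p2):
    o,r=ray(d1,*p1);O,R=ray(d2,*p2); s=np.linalg.lstsq(np.c_[r,-R],O-o,rcond=None)[0]
    a,b=o+r*s[0],O+R*s[1]; return (a+b)/2,np.linalg.norm(a-b)
E
python3 - <<'E'
from h import *
d=ld('top0');s=ld('scene0')
g=cv2.cvtColor(d['image'],cv2.COLOR_RGB2GRAY).astype(float)
W=[]
for U,V in[(50,77),(320,51),(336,266),(62,291)]:
    u,v=int(round(U/4+132-.4)),int(round(V/4+132-.4)); p=g[v-3:v+4,u-3:u+4]; w=np.clip(np.median(p)-15-p,0,None)
    yy,xx=np.mgrid[v-3:v+4,u-3:u+4]; c=((w*xx).sum()/w.sum(),(w*yy).sum()/w.sum()); W.append(at(d,*c,69)); print(c,W[-1])
W=np.array(W)[:,:2]; L=np.array([[55,69],[55,-69],[-55,-69],[-55,69]],float)
m=W.mean(0); q=W-m; th=np.arctan2((L[:,0]*q[:,1]-L[:,1]*q[:,0]).sum(),(L*q).sum()); c,S=np.cos(th),np.sin(th);R=np.array([[c,-S],[S,c]])
print('fixture',m,np.degrees(th),(W-(L@R.T+m)).round(1).tolist())
for y in(30,-30): print('mark',R@[-15,y]+m)
print('ring pix pred',proj(d,[*(R@[-15,30]+m),28]))
# probe cap
hsv=cv2.cvtColor(d['image'],cv2.COLOR_RGB2HSV)
p=cv2.resize(g[200:226,258:286].astype(np.float32),None,fx=8,fy=8,interpolation=cv2.INTER_CUBIC)
def blob(mask):
    n,l,st,ce=cv2.connectedComponentsWithStats(mask.astype(np.uint8)); return n,l,st,ce
n,l,st,ce=blob(p>130)
for i in range(1,n):
    if st[i,4]<100: continue
    r=cv2.minAreaRect(np.argwhere(l==i)[:,::-1].astype(np.float32))
    f=lambda x,y:((x+.5)/8-.5+258,(y+.5)/8-.5+200)
    bx=cv2.boxPoints(r); P=[at(d,*f(*b),129)[:2].round(1).tolist() for b in bx]
    print(st[i],f(*ce[i]),at(d,*f(*ce[i]),129),at(d,*f(*r[0]),129),P)
# scene cap
print('cap tri',tri(d,(270.8,211.1),s,(240+127/4,175+38/4)))
for a,b in[((236,124),(229,96)),((347,160),(309,165)),((295,147),(268,128))]: print('lamp',tri(d,a,s,b))
E
```

```text
(np.float64(143.88985507246377), np.float64(150.84347826086957)) [577.48881461 396.81571442  69.        ]
(np.float64(211.57698289269052), np.float64(144.47744945567652)) [588.51433796 260.04159227  69.        ]
(np.float64(215.62295081967213), np.float64(198.04332552693208)) [478.95750122 251.32996494  69.        ]
(np.float64(146.87186261558784), np.float64(204.3447820343461)) [468.24758541 388.25753135  69.        ]
fixture [528.3020598  324.11120074] 4.529801357595473 [[-0.2, -0.4], [-0.1, 0.4], [0.0, 0.3], [0.2, -0.3]]
mark [510.97958555 352.83282824]
mark [515.71824236 293.02024485]
ring pix pred (np.float64(169.8557218067147), np.float64(186.63028660456007))
[  66   52   74   73 3601] (np.float64(270.3272528464315), np.float64(210.61762357678424)) [444.20208364 140.74464225 129.        ] [444.17670766 140.84013713 129.        ] [[445.4, 151.2], [454.7, 141.2], [442.9, 130.5], [433.7, 140.5]]
[  69  144  105   59 2580] (np.float64(273.5120639534884), np.float64(221.92083333333335)) [423.0074864  135.04859604 129.        ] [423.313175   135.76541422 129.        ] [[426.9, 148.9], [431.2, 124.7], [419.7, 122.7], [415.5, 146.8]]
cap tri (array([442.71141265, 139.01404956, 129.10110043]), np.float64(2.040430089114468))
lamp (array([554.1411973 , 185.29609001, 308.39460851]), np.float64(1.572077483186809))
lamp (array([537.80397665, -15.76128789, 104.20236499]), np.float64(20.750208670914404))
lamp (array([539.47737193,  94.57456238, 223.44389657]), np.float64(0.564790649012648))
```

Call:
{"name": "servo_tool", "arguments": {
  "increments": [
    [16.3, 43.6, 0, 0, 0, 80, 1],
    [16.3, 43.6, 0, 0, 0, 80, 1],
    [16.3, 43.6, 0, 0, 0, 80, 1],
    [16.3, 43.6, 0, 0, 0, 80, 1],
    [16.3, 43.6, 0, 0, 0, 80, 1],
    [16.3, 43.6, 0, 0, 0, 80, 1],
    [16.3, 43.6, 0, 0, 0, 80, 1],
    [16.3, 43.6, 0, 0, 0, 80, 1],
    [16.3, 43.6, 0, 0, 0, 80, 1],
    [16.3, 43.6, 0, 0, 0, 80, 1],
    [16.3, 43.6, 0, 0, 0, 80, 1],
    [16.3, 43.6, 0, 0, 0, 80, 1],
    [16.3, 66, 0, 0, 0, 118, 1],
    [16.3, 66, 0, 0, 0, 118, 1],
    [16.3, 66, 0, 0, 0, 118, 1],
    [16.3, 66, 0, 0, 0, 118, 1],
    [16.3, 66, 0, 0, 0, 118, 1],
    [16.3, 66, 0, 0, 0, 118, 1],
    [16.3, 66, 0, 0, 0, 118, 1],
    [16.3, 66, 0, 0, 0, 118, 1]
  ]
}}

```text
t: 1.77
ee_pos: [380.0, 74.3, 222.5]
orientation: [-1.116, -2.937, 0.001]
ft_force: [-0.1, -0.1, -0.1]
width: 87.5
grasp_force: 0.0
```

Call:
{"name": "servo_tool", "arguments": {
  "increments": [
    [1, 4, -4, 0, 0, 0, 1],
    [1, 4, -7.7, 0, 0, 0, 1],
    [1, 4, -7.7, 0, 0, 0, 1],
    [4, 5.5, -7.7, 0, 0, 0, 1],
    [6.4, 6.7, -7.7, 0, 0, 0, 1],
    [6.4, 6.7, -7.7, 0, 0, 0, 1],
    [6.4, 6.7, -7.7, 0, 0, 0, 1]
  ]
}}

```text
t: 2.35
ee_pos: [445.1, 139.7, 146.1]
orientation: [-1.12, -2.935, 0.001]
ft_force: [-0.7, -0.5, 0.2]
width: 88.2
grasp_force: 0.0
```

```bash
python3 - <<'E'
from h import *
t=grab('top','top1');s=grab('scene','scene1')
A=cv2.resize(t['image'][100:260,180:340],(400,400),interpolation=cv2.INTER_CUBIC)
B=cv2.resize(s['image'][90:250,200:360],(400,400),interpolation=cv2.INTER_CUBIC)
cv2.imwrite('pics/c1.png',np.hstack([A,B])[:,:,::-1]); o=ctrl.get_obs(); print(o['ee_pos'],o['ft_force'])
E
```

```text
[443.25917413 139.44909885 145.82780022] [-0.38244809 -0.19829609 -0.41232043]
```

View pics/c1.png

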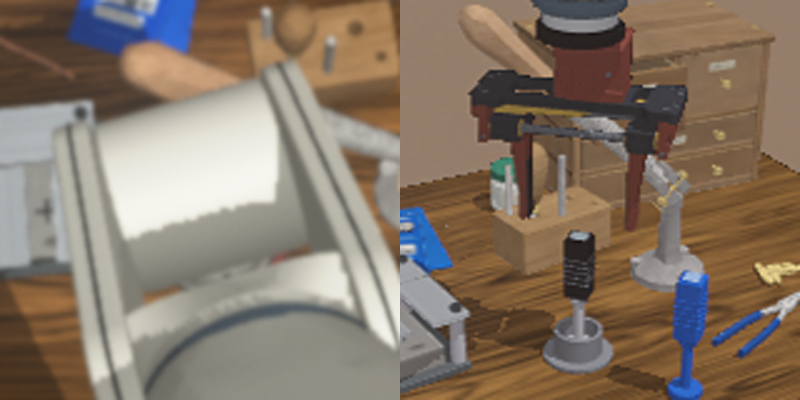

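The scene crop shows the open fingers (tips 530,215 and 632,230) straddling the probe cap (580,238), with clearance to the lamp. The arm hides the probe in the top view. I'll descend and grip.

Call:
{"name": "servo_tool", "arguments": {
  "increments": [
    [0, 0, -2, 0, 0, 0, 1],
    [0, 0, -4, 0, 0, 0, 1],
    [0, 0, -6, 0, 0, 0, 1],
    [0, 0, -6, 0, 0, 0, 1],
    [0, 0, -6, 0, 0, 0, -1],
    [0, 0, -6, 0, 0, 0, -1],
    [0, 0, -6, 0, 0, 0, -1],
    [0, 0, -6, 0, 0, 0, -1],
    [0, 0, -6, 0, 0, 0, -1],
    [0, 0, -6, 0, 0, 0, -1],
    [0, 0, -6, 0, 0, 0, -1],
    [0, 0, -6, 0, 0, 0, -1],
    [0, 0, -6, 0, 0, 0, -1],
    [0, 0, -6, 0, 0, 0, -1],
    [0, 0, -6, 0, 0, 0, -1],
    [0, 0, -6, 0, 0, 0, -1]
  ]
}}

```text
t: 3.78
ee_pos: [444.0, 140.9, 85.6]
orientation: [-1.117, -2.936, 0.0]
ft_force: [1.0, -0.9, 1.1]
width: 24.2
grasp_force: 30.0
```

Call:
{"name": "servo_tool", "arguments": {
  "increments": [
    [0, 0, 1, 0, 0, 0, -1],
    [0, 0, 2.5, 0, 0, 0, -1],
    [0, 0, 4, 0, 0, 0, -1],
    [0, 0, 5, 0, 0, 0, -1],
    [0, 0, 5, 0, 0, 0, -1],
    [0, 0, 5, 0, 0, 0, -1],
    [0, 0, 5, 0, 0, 0, -1]
  ]
}}

```text
t: 4.37
ee_pos: [443.8, 140.8, 135.4]
orientation: [-1.117, -2.936, 0.0]
ft_force: [-0.9, -0.1, -1.4]
width: 24.0
grasp_force: 30.0
```

```bash
python3 - <<'E'
from h import *
s=grab('scene','scene2'); o=ctrl.get_obs(); print(o['ee_pos'],o['ft_force'],o['grasp_force'])
B=cv2.resize(s['image'][130:250,200:360],(800,600),interpolation=cv2.INTER_CUBIC)
x,y,z=o['ee_pos']
for h in(0,8,54,62): 
    p=proj(s,[x,y,z-81+h]); print(h,p,((p[0]-200)*5,(p[1]-130)*5))
cv2.imwrite('pics/c2.png',B[:,:,::-1])
E
```

```text
[443.61369602 140.79647694 135.12414959] [ 0.39019093  0.23234214 -1.63611049] 29.959138333797455
0 (np.float64(270.2258023046952), np.float64(212.56637446485)) (np.float64(351.12901152347604), np.float64(412.83187232425007))
8 (np.float64(270.2465487323318), np.float64(209.6668778828533)) (np.float64(351.232743661659), np.float64(398.3343894142665))
54 (np.float64(270.3691185029942), np.float64(192.53666938059308)) (np.float64(351.8455925149709), np.float64(312.6833469029654))
62 (np.float64(270.39102309659944), np.float64(189.47530887067927)) (np.float64(351.9551154829972), np.float64(297.37654435339635))
```

View pics/c2.png

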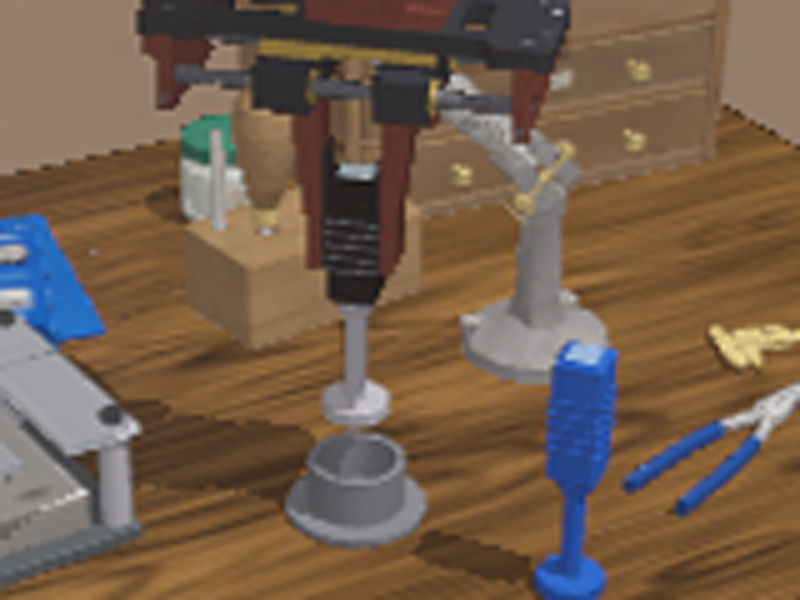

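Call:
{"name": "servo_tool", "arguments": {
  "increments": [
    [-2, 0.5, 0, 0, 0, 0, -1],
    [-3.4, 2, 0, 0, 0, 0, -1],
    [-3.4, 5, 0, 0, 0, 0, -1],
    [-3.3, 8, 0, 0, 0, 0, -1],
    [-3.1, 11, 0, 0, 0, 0, -1],
    [-2.9, 14, -0.5, 0, 0, 0, -1],
    [-2.7, 17, -1, 0, 0, 0, -1],
    [-2.5, 19, -1.5, 0, 0, 0, -1],
    [-2.4, 20, -1.5, 0, 0, 0, -1],
    [-2.4, 20.5, -1.5, 0, 0, 0, -1],
    [-2.4, 20.5, -1.5, 0, 0, 0, -1],
    [-2.4, 20.5, -1.5, 0, 0, 0, -1],
    [-2.4, 20.5, -1.5, 0, 0, 0, -1]
  ]
}}

```text
t: 5.5
ee_pos: [420.0, 344.7, 120.7]
orientation: [-1.119, -2.935, 0.001]
ft_force: [0.5, 0.4, -0.9]
width: 24.0
grasp_force: 30.0
```

```bash
python3 - <<'E'
from h import *
s=grab('scene','scene3'); o=ctrl.get_obs(); print(o['ee_pos'],o['ft_force'],o['orientation'])
B=cv2.resize(s['image'][150:260,120:267],(800,600),interpolation=cv2.INTER_CUBIC)
k=800/147
x,y,z=o['ee_pos']
P={'foot0':[x,y,z-80.6],'foot8':[x,y,z-72.6]}
m=np.array([528.3,324.1]);c,S=np.cos(.0791),np.sin(.0791);R=np.array([[c,-S],[S,c]])
for a in(-55,55):
  for b in(-69,69): P[f'scr{a},{b}']=[*(R@[a,b]+m),69]
P['ring']=[*(R@[-15,30]+m),28]
for a,b in[(-65,19),(-65,41),(-65,78),(-65,-78)]: P[f'fork{a},{b}']=[*(R@[a,b]+m),64]
for n,p in P.items():
    q=proj(s,p); print(n,[round(float(w),1) for w in((q[0]-120+.5)*k,(q[1]-150+.5)*600/110)])
cv2.imwrite('pics/c3.png',B[:,:,::-1])
E
```

```text
[420.08662364 344.78492311 120.79965892] [ 0.34612355 -0.44460795 -0.46095427] [-1.11903700e+00 -2.93537147e+00  6.82428674e-04]
foot0 [396.5, 532.0]
foot8 [394.8, 515.4]
scr-55,-69 [551.2, 341.0]
scr-55,69 [240.0, 441.4]
scr55,-69 [433.9, 234.6]
scr55,69 [137.3, 320.7]
ring [302.0, 450.1]
fork-65,19 [369.6, 425.2]
fork-65,41 [318.5, 442.0]
fork-65,78 [229.7, 471.1]
fork-65,-78 [582.2, 355.4]
```

View pics/c3.png

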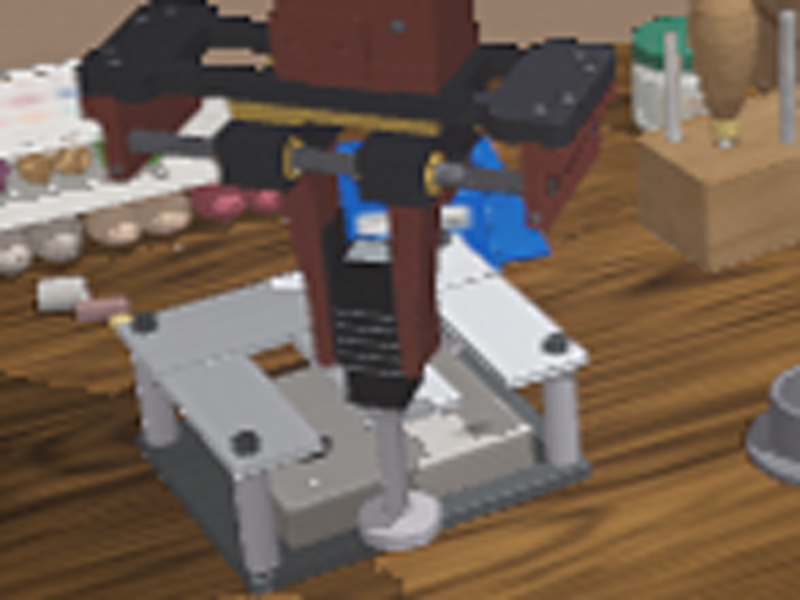

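The foot (400,520) and the screw heads (245,442; 555,343; 145,322) sit about 5 px right of their predictions by the same amount. The foot is therefore aligned with the fixture to about 1 mm, level with the open front of the left slot. Entering now.

Call:
{"name": "servo_tool", "arguments": {
  "increments": [
    [1.5, 0.2, 0, 0, 0, 0, -1],
    [3, 0.3, 0, 0, 0, 0, -1],
    [4.2, 0.4, 0, 0, 0, 0, -1],
    [5.2, 0.5, 0, 0, 0, 0, -1],
    [5.8, 0.55, 0, 0, 0, 0, -1],
    [6.1, 0.6, 0, 0, 0, 0, -1],
    [6.1, 0.6, 0, 0, 0, 0, -1],
    [6.1, 0.6, 0, 0, 0, 0, -1],
    [6.1, 0.6, 0, 0, 0, 0, -1]
  ]
}}

```text
t: 6.3
ee_pos: [480.5, 351.8, 120.5]
orientation: [-1.117, -2.936, 0.001]
ft_force: [0.6, 0.5, -1.7]
width: 24.0
grasp_force: 30.0
```

Call:
{"name": "servo_tool", "arguments": {
  "increments": [
    [1, 0, 0, 0, 0, 0, -1],
    [2, 0.1, 0, 0, 0, 0, -1],
    [2.7, 0.1, 0, 0, 0, 0, -1],
    [3, 0.1, 0, 0, 0, 0, -1],
    [3, 0.1, 0, 0, 0, 0, -1],
    [3, 0.1, 0, 0, 0, 0, -1],
    [3, 0.1, 0, 0, 0, 0, -1]
  ]
}}

```text
t: 6.88
ee_pos: [510.8, 352.8, 120.5]
orientation: [-1.117, -2.936, 0.001]
ft_force: [-0.4, 0.4, -2.1]
width: 24.0
grasp_force: 30.0
```

```bash
python3 - <<'E'
from h import *
s=grab('scene','scene4'); o=ctrl.get_obs(); print(o['ee_pos'],o['ft_force'],o['orientation'])
k=800/100
B=cv2.resize(s['image'][180:255,135:235],(800,600),interpolation=cv2.INTER_CUBIC)
x,y,z=o['ee_pos']
P={'foot0':[x,y,z-80.6],'foot8':[x,y,z-72.6],'rod@64':[x,y,64],'ring':[511,352.8,28]}
m=np.array([528.3,324.1]);c,S=np.cos(.0791),np.sin(.0791);R=np.array([[c,-S],[S,c]])
for a,b in[(-55,-69),(-55,69),(55,69)]: P[f'scr{a},{b}']=[*(R@[a,b]+m),69]
for a,b in[(-65,19),(-65,41),(19,41),(19,19)]: P[f'slot{a},{b}']=[*(R@[a,b]+m),64]
for n,p in P.items():
    q=proj(s,p); print(n,[round(float(w),1) for w in((q[0]-135+.5)*k,(q[1]-180+.5)*8)])
cv2.imwrite('pics/c4.png',B[:,:,::-1])
E
```

```text
[510.79296576 352.80752587 120.53520301] [-0.3634377  -0.50023221 -1.7836493 ] [-1.11730251e+00 -2.93581386e+00  6.66787816e-04]
foot0 [319.8, 385.6]
foot8 [316.8, 362.0]
rod@64 [310.7, 314.1]
ring [324.0, 420.0]
scr-55,-69 [690.3, 260.1]
scr-55,69 [232.8, 407.4]
scr55,69 [81.9, 230.4]
slot-65,19 [423.4, 383.6]
slot-65,41 [348.1, 408.3]
slot19,41 [225.6, 272.0]
slot19,19 [298.0, 250.2]
```

View pics/c4.png

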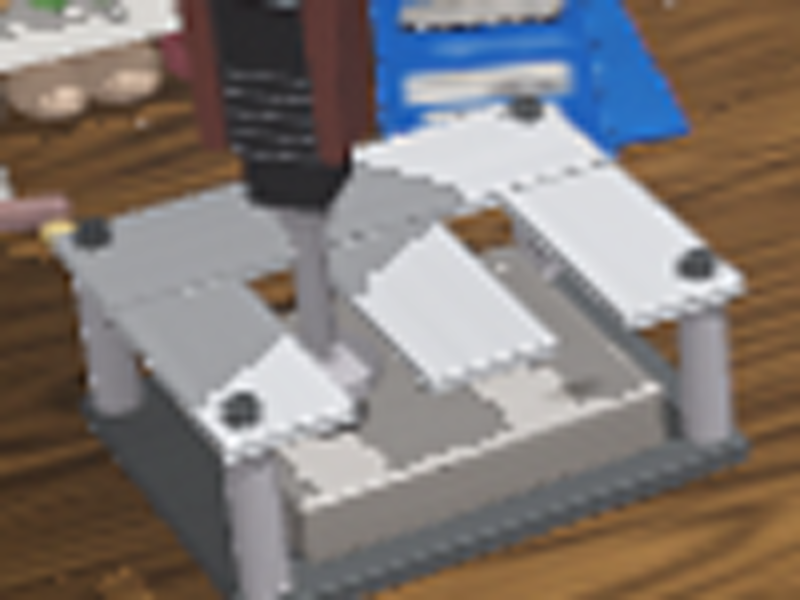

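The rod (316,314) sits in the ring slot as predicted (311 + 8 bias), clear of both edges. Now pressing down gently.

Call:
{"name": "servo_tool", "arguments": {
  "increments": [
    [0, 0, -0.4, 0, 0, 0, -1],
    [0, 0, -0.8, 0, 0, 0, -1],
    [0, 0, -1.0, 0, 0, 0, -1],
    [0, 0, -1.15, 0, 0, 0, -1],
    [0, 0, -1.3, 0, 0, 0, -1],
    [0, 0, -1.4, 0, 0, 0, -1],
    [0, 0, -1.5, 0, 0, 0, -1],
    [0, 0, -1.5, 0, 0, 0, -1],
    [0, 0, -1.5, 0, 0, 0, -1],
    [0, 0, -1.5, 0, 0, 0, -1]
  ]
}}

```text
t: 7.77
ee_pos: [511.2, 353.0, 105.9]
orientation: [1.117, 2.936, 0.0]
ft_force: [-0.7, 0.4, 1.1]
width: 24.2
grasp_force: 30.0
```

Call:
{"name": "servo_tool", "arguments": {
  "increments": [
    [0, 0, -0.1, 0, 0, 0, -1],
    [0, 0, -0.2, 0, 0, 0, -1],
    [0, 0, -0.3, 0, 0, 0, -1],
    [0, 0, -0.3, 0, 0, 0, -1],
    [0, 0, -0.3, 0, 0, 0, -1],
    [0, 0, -0.3, 0, 0, 0, -1],
    [0, 0, -0.3, 0, 0, 0, -1],
    [0, 0, -0.3, 0, 0, 0, -1]
  ]
}}

```text
t: 8.43
ee_pos: [511.3, 353.1, 102.8]
orientation: [1.117, 2.936, 0.0]
ft_force: [-1.4, -0.7, 2.5]
width: 24.1
grasp_force: 30.0
```

```bash
python3 - <<'E'
from h import *
f=[];
for i in range(5):
    s=grab('scene','scene5'); o=ctrl.get_obs(); f.append(o['ft_force'])
print(o['ee_pos'],np.mean(f,0),o['orientation'],o['grasp_force'])
B=cv2.resize(s['image'][180:255,135:235],(800,600),interpolation=cv2.INTER_CUBIC)
for h in (62,): print([(a-b+.5)*8 for a,b in zip(proj(s,[*o['ee_pos'][:2],o['ee_pos'][2]-80.6+h]),(135,180))])
cv2.imwrite('pics/c5.png',B[:,:,::-1])
E
```

```text
[511.28830592 353.06327549 102.76968191] [-0.54572826  0.4823834   2.85016825] [1.11727178e+00 2.93595702e+00 5.16624924e-04] 29.96087998151779
[np.float64(301.45821530840135), np.float64(252.1461183159779)]
```

View pics/c5.png

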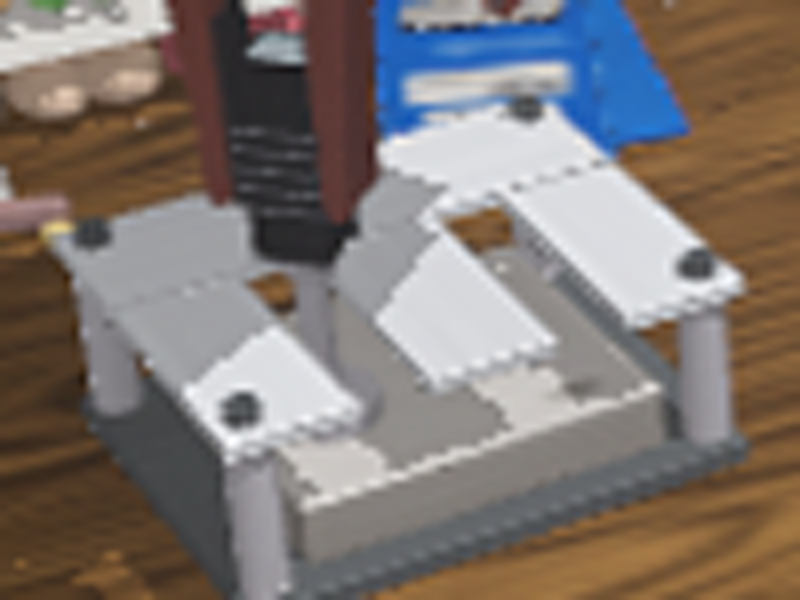

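The foot rests on the block at the ring mark, the rod is clear of the fork, the press is about 3–4 N, and the spring is about 6 mm in. Handing in.

```bash
python3 -c "
from workcell import ctrl
print(ctrl.close_job())"
```

```text
the job is handed in; nothing more can be done
None
```

The job is handed in, with no verdict returned: the probe is still gripped and upright, its foot within about 1 mm of the ring mark by my camera estimate, spring about 6 mm of 12 in at roughly 3–4 N; the pliers, calliper, ring and blue look-alike were left alone.

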